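# Set the tube fixture's lock plungers in order

## Robot

A 6-joint arm with a two-finger parallel gripper is mounted at the origin on the work surface. World frame = base frame: x ahead of the robot, y to its left, z up, the work surface at z = 0. Lengths are in mm, angles in rad, forces in N, time in s.
With the tool pointing down it reaches from about 275 to 850 mm from the base axis. Payload 5.2 kg.
Tool frame: the origin (TCP) lies midway between the tips of the shut fingers; the grasp point (between the pads) lies 19 mm behind it; z points along the fingers, y is the line along which they close (so a half turn about z gives the same grasp; the last joint's range is limited). The gripper opens to 85 mm and grips with 20 to 120 N. Pads are 22 mm wide; open, the fingers measure 114 mm over their backs; the gripper's body (76 mm by 85 mm) begins 54 mm behind the grasp point. The pads swing forward as they close: fully open they stand 13 mm farther back than shut.
Start: joints at [1.143, 0.259, 1.535, -0, 1.348, -0.203], TCP at [122.578, 536.171, 197.71] pointing down, gripper open.
Joint ranges: [-3.14, 3.14], [-0.91, 2.08], [0.19, 2.58], [-1.22, 4.36], [0.22, 2.71], [-3.12, 3.12]. Speed limits (rad/s): [2.57, 2.57, 3.14, 3.14, 3.14, 3.14].

## Interface

Orientations are given as a 3x3 rotation matrix whose columns are the frame's x, y, z axes.
In Python, from station import arm gives the robot as it stands. The module is installed in compiled form; this text tells all that it offers.
- The arm moves only by the shell command python3 -m pendant 'ROWS' [FORCE]. ROWS is a JSON object of lists of equal length, an entry for each row: "delta_pos": the shift along the tool's x, y, z in mm, a list of three; "delta_rot": the turn, a rotation vector about the tool's x, y, z in rad, a list of three; "grip": the opening, from 0 (shut) to 1 (fully open). A call has 1 to 20 rows; each row shifts and turns the commanded pose from where the row before left it, along the tool's axes as they then stand; what a row does not reach is not made up. A row lasts 1/10 s, in which the tool goes at most 50 mm and 8.59 degrees, less where a joint would pass 70% of its speed; a pose out of reach is approached as far as the arm can. A call with a gripper value outside its range is refused whole. The fingers move at their own pace and stop on an object; FORCE is the grip in N (left out, the last holds). Time passes only in rows, so rows that do not move let the fingers close. It gives the time, the measured TCP pose, the force, the opening and the grip force at its end, in the units of the state.
- arm.get_state(): the state, without advancing time (a new reading comes with each control period).
- arm.snapshot(name): name is "scene" or "top"; returns a dict with "img" (384x512x3 uint8, blue, green, red), "camera_matrix" (3x3 intrinsics, pixels), "world_from_camera" (4x4, takes a point from camera to world coordinates). Camera axes: x right, y up, looking along -z (the intrinsics and any distortion apply to the point x, -y, -z); pixel columns grow to the right and rows downward; lengths in mm; the calibration is good to about 2 mm. A picture is of the moment at which its call begins. There is no depth.
- arm.sign_off(): hands the job in; it is judged then, once.
The state is a dict: "time_s": time; "q": joint angles; "qd": joint speeds; "effort": joint torques, N m; "eef_pos": TCP position; "tcp_rot": TCP orientation; "ft_force": force on the tool from outside, world axes, zero at the start; "ft_torque": the same for the moment, N m; "grip_width": opening from 0.0 (shut) to 1.0 (fully open); "gripper_force": force on a finger pad.
Only numpy, scipy, OpenCV 4.12 (cv2) and the standard library are available. Lean on these libraries where they do the work, as an engineer would, in place of code of your own. Each camera call takes 0.05 s, during which the arm holds its last target. There are 200 camera calls.

## Task

Lock the tube-forming fixture for the next run: with the fingertips, gently press the plungers on the three dark grey lock blocks fully down, first the one with the round head, then the square head, last the long narrow bar head. They stay down by themselves; never pull one up. Pick up nothing and leave the loose sleeves, tube, nut and tools where they are.

Things in the scene. Friction and masses are not known exactly. Their poses are not given: they have to be found in the camera images.
- round_top (a point): Centre of the top face of the plunger head of the round lock block; moves down with it. The head is plain steel, a round disc, diameter 44, 10 thick. Its top face is flat and level, at about 72 above the bench when the plunger is out and at 60 when it is fully in (underside then resting on the block). Sizes in mm.
- round_plunger (a joint): Travel of that plunger in m: 0 is out, 0.012 is fully in (hard stop), growing as it is pressed straight down; it starts somewhere between 0 and 0.003. It takes about 3 N to move, has no spring and stays where it is left. It can also be pulled up by 0.015 (negative values), which must not happen.
- round_block: Dark grey lock block bolted to the bench, carrying the round head: foot plate 66 by 100 (x, y) and 10 high, body 62 by 62, top face 50 above the bench. Origin at the centre of the underside, z up. The three blocks differ only in the head on top; their places are interchanged. Sizes in mm.
- square_top (a point): Centre of the top face of the plunger head of the square lock block; moves down with it. The head is plain steel, a square plate, 32 by 32, sides along the block's x and y, 10 thick. Its top face is flat and level, at about 72 above the bench when the plunger is out and at 60 when it is fully in (underside then resting on the block). Sizes in mm.
- square_plunger (a joint): Travel of that plunger in m: 0 is out, 0.012 is fully in (hard stop), growing as it is pressed straight down; it starts somewhere between 0 and 0.003. It takes about 3 N to move, has no spring and stays where it is left. It can also be pulled up by 0.015 (negative values), which must not happen.
- square_block: Dark grey lock block bolted to the bench, carrying the square head: foot plate 66 by 100 (x, y) and 10 high, body 62 by 62, top face 50 above the bench. Origin at the centre of the underside, z up. The three blocks differ only in the head on top; their places are interchanged. Sizes in mm.
- bar_top (a point): Centre of the top face of the plunger head of the bar lock block; moves down with it. The head is plain steel, a long narrow bar, 14 (block's x) by 56 (block's y), 10 thick. Its top face is flat and level, at about 72 above the bench when the plunger is out and at 60 when it is fully in (underside then resting on the block). Sizes in mm.
- bar_plunger (a joint): Travel of that plunger in m: 0 is out, 0.012 is fully in (hard stop), growing as it is pressed straight down; it starts somewhere between 0 and 0.003. It takes about 3 N to move, has no spring and stays where it is left. It can also be pulled up by 0.015 (negative values), which must not happen.
- bar_block: Dark grey lock block bolted to the bench, carrying the bar head: foot plate 66 by 100 (x, y) and 10 high, body 62 by 62, top face 50 above the bench. Origin at the centre of the underside, z up. The three blocks differ only in the head on top; their places are interchanged. Sizes in mm.
- big_sleeve: Loose bystander: bare steel sleeve standing on end, outer diameter 72, bore 48, height 60 (mm). Origin at the centre of its underside.
- small_sleeve: Loose bystander: bare steel sleeve standing on end, outer diameter 52, bore 34, height 45 (mm). Origin at the centre of its underside.
- tube_offcut: Loose bystander: short aluminium tube standing on end, outer diameter 34, height 80 (mm). Origin at the centre of its underside.
- lock_nut: Loose bystander: dark steel ring nut lying flat, outer diameter 34, height 14 (mm). Origin at the centre of its underside.
- wrench: Loose bystander: steel wrench lying flat, under 30 high (mm). Origin at its grip region, on the underside.
- hammer: Loose bystander: hammer with wooden handle lying flat, under 45 high (mm). Origin at its grip region, on the underside.

How it is judged:
By the outcome, as a careful person would: the job done as asked, in the order asked, and still so for the second after the job is handed in, with the robot touching nothing.
It also fails if it takes over 43 s, if anything falls off the work surface, if the arm or the gripper's body presses on something with over 40 N, if the wrist force passes 120 N, or if a joint passes its speed limit or range.

## Working session

There is one attempt and no reset: what is moved stays moved. The work goes in short steps, Python scripts to look and compute and a shell command to move; the robot and the scene stay as the last step left them, time stands still between calls to the robot, and variables do not carry over. Pictures are saved under pics/ and viewed, at most 11 in all, crops included, and the job is handed in when it is done.

```bash
mkdir -p pics
python3 - <<'E'
from station import arm
import cv2,numpy as np
for n in("scene","top"):
    s=arm.snapshot(n); cv2.imwrite(f"pics/{n}0.png",s["img"]); np.savez(n+"0.npz",**s)
    print(s["camera_matrix"],s["world_from_camera"].round(3),[k for k in s])
s=arm.get_state();print(s["time_s"],s["eef_pos"],np.array(s["tcp_rot"]).round(3),s["grip_width"],s["ft_force"])
E
```

```text
[[354.70396887   0.         252.20260171]
 [  0.         354.70396887 192.55040552]
 [  0.           0.           1.        ]] [[-5.120000e-01 -5.370000e-01  6.700000e-01  1.292451e+03]
 [ 8.590000e-01 -3.190000e-01  4.010000e-01  4.144250e+02]
 [-1.000000e-03  7.810000e-01  6.240000e-01  7.158080e+02]
 [ 0.000000e+00  0.000000e+00  0.000000e+00  1.000000e+00]] ['img', 'camera_matrix', 'world_from_camera']
[[441.58910401   0.         251.7817042 ]
 [  0.         441.58910401 184.37068388]
 [  0.           0.           1.        ]] [[ 1.100000e-02  9.860000e-01 -1.680000e-01  3.902190e+02]
 [-1.000000e+00  1.000000e-02 -7.000000e-03 -9.081000e+00]
 [-6.000000e-03  1.680000e-01  9.860000e-01  1.336014e+03]
 [ 0.000000e+00  0.000000e+00  0.000000e+00  1.000000e+00]] ['img', 'camera_matrix', 'world_from_camera']
0.1 [122.37865619 535.65811    196.93250749] [[-0.975  0.223 -0.001]
 [ 0.223  0.975 -0.002]
 [ 0.    -0.002 -1.   ]] 1.0025870978939202 [-0.0775473  -0.73741896 -0.00596353]
```

View pics/scene0.png

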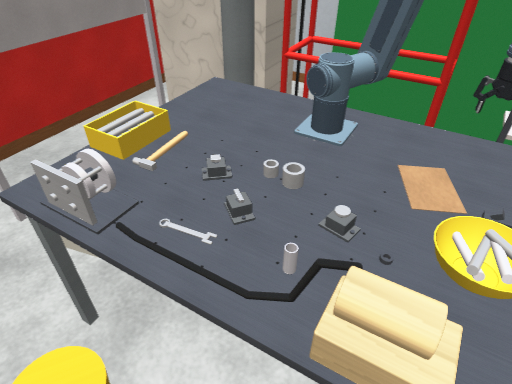

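View pics/top0.png

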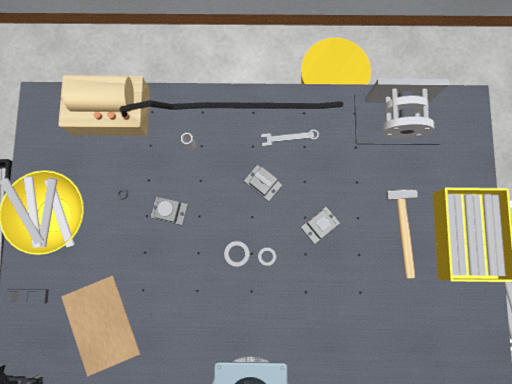

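The blocks are visible in the top view: round at about (168,209), bar at about (263,182) and square at about (320,224). I'll zoom in on these.

Run:
```python
import cv2,numpy as np
t=cv2.imread("pics/top0.png"); s=cv2.imread("pics/scene0.png")
R=lambda im,c,r:cv2.resize(im[r-24:r+24,c-24:c+24],(264,264),interpolation=cv2.INTER_CUBIC)
a=np.hstack([R(t,168,209),R(t,263,182),R(t,320,224)])
b=np.hstack([R(s,342,218),R(s,239,205),R(s,216,165)])
cv2.imwrite("pics/crop.png",np.vstack([a,b]))
```

```text
(no output)
```

View pics/crop.png

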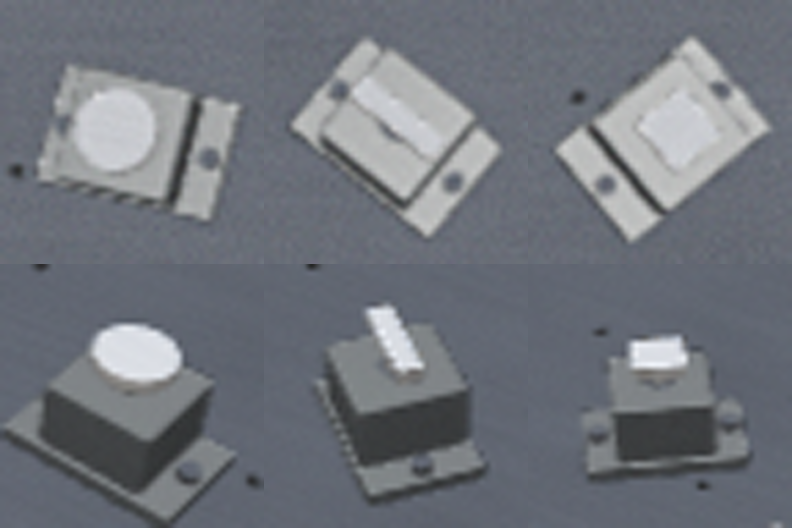

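Row 1 is the top view and row 2 the scene view, each showing round, bar and square heads as bright patches on grey blocks. The patch centres in the crop are about (115,131), (395,120) and (680,128) in row 1, and (137,355), (394,340) and (657,355) in row 2. I'll threshold them and intersect the rays with z≈71.

```bash
cat > vis.py <<'E'
import cv2,numpy as np
def pts(s,uv,z):
    K,W=s["camera_matrix"],s["world_from_camera"]
    d=np.linalg.inv(K)@np.array([uv[0],uv[1],1]); d=W[:3,:3]@(d*[1,-1,-1]); o=W[:3,3]
    return o+d*(z-o[2])/d[2]
def head(s,c,r,thr=212,h=14):
    g=s["img"][r-h:r+h,c-h:c+h].min(2)
    g=cv2.resize(g,None,fx=8,fy=8,interpolation=cv2.INTER_CUBIC)
    n,l,st,ce=cv2.connectedComponentsWithStats((g>thr).astype(np.uint8))
    i=1+np.argmax(st[1:,4]); ctr,_=cv2.findContours((l==i).astype(np.uint8),0,2)[:2]
    k=lambda p:(np.array(p)+.5)/8-.5+[c-h,r-h]
    box=[k(p) for p in cv2.boxPoints(cv2.minAreaRect(ctr[0]))]
    return k(ce[i]),box,st[i,4]/64
E
python3 - <<'E'
import numpy as np
from vis import *
C={"top":dict(round=(165,209),bar=(263,180),square=(320,223)),"scene":dict(round=(343,211),bar=(239,195),square=(216,159))}
for n in C:
    s=dict(np.load(n+"0.npz"))
    for k,(c,r) in C[n].items():
        for t in(190,200,215):
            u,b,a=head(s,c,r,t); P=[pts(s,p,71)[:2] for p in b]
            e=[(P[1]-P[0]),(P[2]-P[1])]
            print(n,k,t,u.round(1),"area",round(a),pts(s,u,71)[:2].round(1),[(round(np.linalg.norm(x),1),round(np.degrees(np.arctan2(x[1],x[0]))%180,0)) for x in e])
E
```

```text
top round 190 [164.5 208. ] area 156 [534.6 251.2] [(np.float64(40.2), np.float64(91.0)), (np.float64(41.3), np.float64(2.0))]
top round 200 [165.3 205.4] area 48 [542.  249.2] [(np.float64(25.7), np.float64(165.0)), (np.float64(39.6), np.float64(73.0))]
top round 215 [161.4 202.3] area 0 [551.1 261. ] [(np.float64(2.2), np.float64(91.0)), (np.float64(1.8), np.float64(3.0))]
top bar 190 [263.2 178.8] area 77 [622.9 -32.8] [(np.float64(14.7), np.float64(144.0)), (np.float64(55.9), np.float64(53.0))]
top bar 200 [266.  180.6] area 21 [617.7 -41. ] [(np.float64(10.8), np.float64(133.0)), (np.float64(35.8), np.float64(42.0))]Traceback (most recent call last):
  File "<stdin>", line 8, in <module>
  File "vis.py", line 10, in head
    i=1+np.argmax(st[1:,4]); ctr,_=cv2.findContours((l==i).astype(np.uint8),0,2)[:2]
        ~~~~~~~~~^^^^^^^^^^
    return _wrapfunc(a, 'argmax', axis=axis, out=out, **kwds)
    return bound(*args, **kwds)
ValueError: attempt to get argmax of an empty sequence
```

Run:
```python
import numpy as np
from vis import *
C={"top":dict(round=(165,209),bar=(263,180),square=(320,223)),"scene":dict(round=(343,211),bar=(239,195),square=(216,159))}
for n in C:
    s=dict(np.load(n+"0.npz"))
    for k,(c,r) in C[n].items():
        for t in(180,186):
            u,b,a=head(s,c,r,t); P=[pts(s,p,71)[:2] for p in b]
            e=[(P[1]-P[0]),(P[2]-P[1])]
            print(n,k,t,u.round(1),"area",round(a),pts(s,u,71)[:2].round(1),[(float(round(np.linalg.norm(x),1)),float(round(np.degrees(np.arctan2(x[1],x[0]))%180,0))) for x in e])
```

```text
top round 180 [164.5 208. ] area 169 [534.6 251.4] [(42.3, 91.0), (42.8, 2.0)]
top round 186 [164.5 208. ] area 161 [534.6 251.3] [(41.2, 91.0), (41.7, 2.0)]
top bar 180 [265.7 178.3] area 139 [624.4 -40.1] [(32.0, 142.0), (57.8, 51.0)]
top bar 186 [264.3 178.9] area 93 [622.8 -35.9] [(31.3, 142.0), (57.1, 51.0)]
top square 180 [322.  223.5] area 340 [ 494.6 -201.6] [(56.6, 130.0), (56.8, 39.0)]
top square 186 [321.7 223.5] area 277 [ 494.4 -200.7] [(55.2, 129.0), (55.7, 39.0)]
scene round 180 [342.3 209.8] area 122 [538.9 251.8] [(42.1, 15.0), (42.6, 106.0)]
scene round 186 [342.3 209.8] area 119 [538.8 251.8] [(41.5, 15.0), (42.1, 106.0)]
scene bar 180 [238.2 194.2] area 52 [627.2 -30.5] [(15.7, 163.0), (59.1, 51.0)]
scene bar 186 [238.2 194.1] area 50 [627.2 -30.5] [(15.2, 163.0), (58.6, 51.0)]
scene square 180 [215.2 156.9] area 47 [ 500.1 -202.8] [(34.2, 130.0), (32.2, 37.0)]
scene square 186 [215.2 157. ] area 45 [ 500.2 -202.8] [(33.4, 128.0), (31.4, 37.0)]
```

```bash
python3 -m pendant '{"delta_pos":[[-33.4,-13.2,5],[-33.4,-13.2,5],[-33.4,-13.2,5],[-33.4,-13.2,5],[-33.4,-13.2,5],[-33.4,-13.2,5],[-33.4,-13.2,5],[-33.4,-13.2,5],[-33.4,-13.2,5],[-33.4,-13.2,5],[-33.4,-13.2,5],[-33.4,-13.2,5],[-33.4,-13.2,5],[-33.4,-13.2,5],[0,0,0],[0,0,0]],"delta_rot":[[0,0,0],[0,0,0],[0,0,0],[0,0,0],[0,0,0],[0,0,0],[0,0,0],[0,0,0],[0,0,0],[0,0,0],[0,0,0],[0,0,0],[0,0,0],[0,0,0],[0,0,0],[0,0,0]],"grip":[0,0,0,0,0,0,0,0,0,0,0,0,0,0,0,0]}' 20
cat > st.py <<'E'
from station import arm
import numpy as np,sys
s=arm.get_state(); R=np.array(s["tcp_rot"]); p=np.array(s["eef_pos"])
print(s["time_s"],p.round(1),"f",np.round(s["ft_force"],1),"g",round(s["grip_width"],3),"z",R[:,2].round(3))
if len(sys.argv)>1: print("tool delta",(R.T@(np.array(list(map(float,sys.argv[1:])))-p)).round(1))
E
python3 st.py 536.5 251.5 80
```

```text
time_s: 1.7
eef_pos: [537.0, 251.1, 126.8]
tcp_rot: [[-0.974, 0.225, -0.002], [0.225, 0.974, -0.0], [0.002, -0.001, -1.0]]
ft_force: [0.4, -0.8, -0.4]
grip_width: 0.001
gripper_force: 0.0
1.7 [537.  251.1 126.8] f [ 0.4 -0.8 -0.4] g 0.001 z [-0.002 -0.    -1.   ]
tool delta [ 0.5  0.3 46.8]
```

```bash
python3 -m pendant '{"delta_pos":[[0,0,12],[0,0,12],[0,0,12],[0,0,9],[0,0,0]],"delta_rot":[[0,0,0],[0,0,0],[0,0,0],[0,0,0],[0,0,0]],"grip":[0,0,0,0,0]}' | head -2
python3 - <<'E'
from station import arm
import cv2
a=arm.snapshot("scene")["img"][150:250,290:390]
cv2.imwrite("pics/r1.png",cv2.resize(a,(500,500),interpolation=2))
E
```

```text
time_s: 2.2
eef_pos: [535.5, 251.8, 80.6]
```

View pics/r1.png

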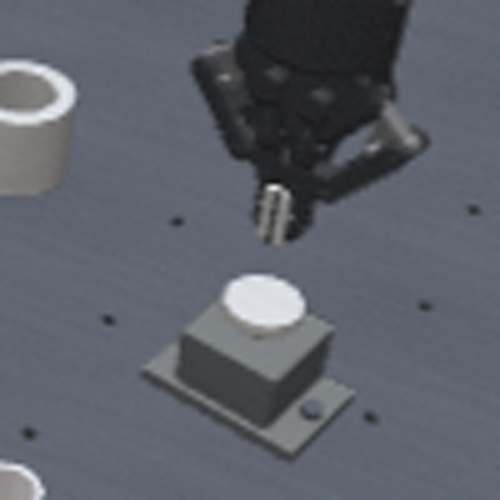

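The fingertips are at crop (275,243) and the round head's centre is at (263,303). The gap looks bigger than expected, so I'll project the TCP into the picture to check.

```bash
cat >> vis.py <<'E'
def proj(s,P):
    W=s["world_from_camera"]; c=W[:3,:3].T@(np.array(P)-W[:3,3]); c=c*[1,-1,-1]
    return (s["camera_matrix"]@(c/c[2]))[:2]
E
python3 st.py
python3 - <<'E'
from vis import *
from station import arm
s=arm.snapshot("scene"); p=arm.get_state()["eef_pos"]; t=arm.snapshot("top")
print("tcp",proj(s,p),"head",proj(s,[535,251.5,71]),"20 up",proj(s,np.add(p,[0,0,20])))
print("top tcp",proj(t,p))
f=lambda a:cv2.resize(a,(500,500),interpolation=2)
cv2.imwrite("pics/r2.png",cv2.resize(np.hstack([s["img"][180:230,320:370],t["img"][184:234,140:190]]),(800,400),interpolation=2))
E
```

```text
2.25 [536.3 251.9  81.7] f [0.2 0.9 0.6] g 0.001 z [-0.002 -0.001 -1.   ]
tcp [343.2959182  206.28457863] head [342.71280624 208.96163262] 20 up [344.47843581 200.65946726]
top tcp [163.49135552 206.6972519 ]
```

View pics/r2.png

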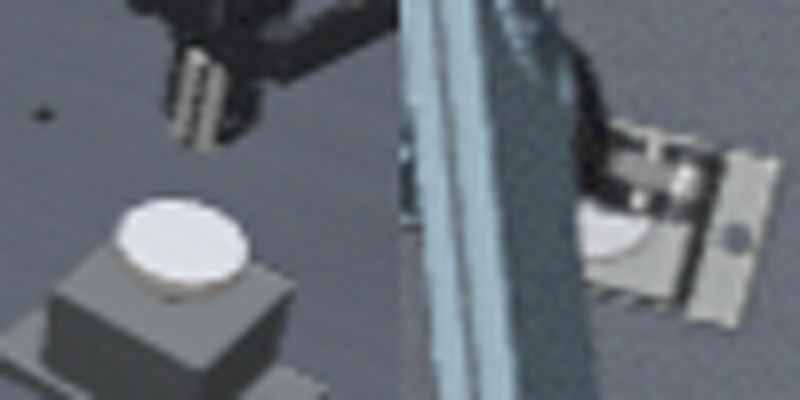

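In the scene picture the fingertips end at about (344.6,198.7), roughly 25 mm higher than the reported TCP. The x and y agree. I'll descend slowly, feeling for force.

```bash
python3 -m pendant '{"delta_pos":[[0,0,2],[0,0,2],[0,0,2],[0,0,1.5],[0,0,1],[0,0,1]],"delta_rot":[[0,0,0],[0,0,0],[0,0,0],[0,0,0],[0,0,0],[0,0,0]],"grip":[0,0,0,0,0,0]}' | head -2
python3 st.py
```

```text
time_s: 2.95
eef_pos: [537.2, 251.8, 73.1]
2.95 [537.2 251.8  73.1] f [-0.6 -0.2 -0.4] g -0.0 z [ 0.  0. -1.]
```

```bash
python3 -m pendant '{"delta_pos":[[0,0,1],[0,0,1],[0,0,1],[0,0,0]],"delta_rot":[[0,0,0],[0,0,0],[0,0,0],[0,0,0]],"grip":[0,0,0,0]}' | head -2
python3 st.py
python3 -m pendant '{"delta_pos":[[0,0,1],[0,0,1],[0,0,0]],"delta_rot":[[0,0,0],[0,0,0],[0,0,0]],"grip":[0,0,0]}' | head -2
python3 st.py
```

```text
time_s: 3.35
eef_pos: [537.1, 251.8, 70.0]
3.35 [537.1 251.8  70. ] f [ 0.2  0.  -0.4] g 0.001 z [-0. -0. -1.]
time_s: 3.65
eef_pos: [537.1, 251.8, 68.0]
3.65 [537.1 251.8  68. ] f [ 0.6 -0.  -0.1] g -0.002 z [-0. -0. -1.]
```

No contact at 68, so the tips really are higher than reported. I'll carry on in small steps, watching the force.

```bash
python3 -m pendant '{"delta_pos":[[0,0,1.5],[0,0,1.5],[0,0,1.5],[0,0,1.5],[0,0,0]],"delta_rot":[[0,0,0],[0,0,0],[0,0,0],[0,0,0],[0,0,0]],"grip":[0,0,0,0,0]}' | head -2
python3 st.py
python3 - <<'E'
from station import arm
import cv2
a=arm.snapshot("scene")["img"][170:240,305:375]
cv2.imwrite("pics/r3.png",cv2.resize(a,(560,560),interpolation=2))
E
```

```text
time_s: 4.15
eef_pos: [537.0, 251.7, 61.9]
4.15 [537.  251.7  61.9] f [-0.7  1.  -0.7] g 0.002 z [-0. -0. -1.]
```

View pics/r3.png

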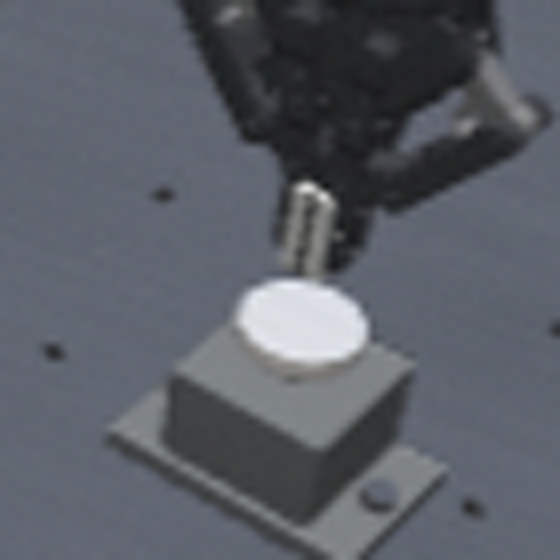

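The tips (crop (307,278)) are still about 20 mm above the disc centre (303,322), and the force reads zero. I'll keep descending by feel.

```bash
python3 -m pendant '{"delta_pos":[[0,0,1.5],[0,0,1.5],[0,0,1.5],[0,0,1.5],[0,0,1.5],[0,0,1.5]],"delta_rot":[[0,0,0],[0,0,0],[0,0,0],[0,0,0],[0,0,0],[0,0,0]],"grip":[0,0,0,0,0,0]}' | head -2
python3 st.py
python3 -m pendant '{"delta_pos":[[0,0,1],[0,0,1],[0,0,1],[0,0,1],[0,0,0]],"delta_rot":[[0,0,0],[0,0,0],[0,0,0],[0,0,0],[0,0,0]],"grip":[0,0,0,0,0]}' | head -2
python3 st.py
```

```text
time_s: 4.8
eef_pos: [537.2, 251.8, 53.0]
4.8 [537.2 251.8  53. ] f [ 0.2  0.8 -0.7] g -0.003 z [-0. -0. -1.]
time_s: 5.3
eef_pos: [537.1, 251.8, 49.0]
5.3 [537.1 251.8  49. ] f [-0.6  0.5  0. ] g 0.001 z [-0. -0. -1.]
```

```bash
for i in 1; do python3 -m pendant '{"delta_pos":[[0,0,1],[0,0,1],[0,0,1]],"delta_rot":[[0,0,0],[0,0,0],[0,0,0]],"grip":[0,0,0]}' | head -2
python3 st.py; done
python3 -m pendant '{"delta_pos":[[0,0,1],[0,0,1],[0,0,1]],"delta_rot":[[0,0,0],[0,0,0],[0,0,0]],"grip":[0,0,0]}' | head -2
python3 st.py
python3 - <<'E'
from station import arm
import cv2,numpy as np
s=arm.snapshot("scene");t=arm.snapshot("top")
cv2.imwrite("pics/r4.png",cv2.resize(np.hstack([s["img"][180:230,320:370],t["img"][184:234,140:190]]),(800,400),interpolation=2))
E
```

```text
time_s: 5.6
eef_pos: [537.2, 251.8, 46.2]
5.6 [537.2 251.8  46.2] f [ 0.1  0.4 -0.5] g 0.003 z [ 0. -0. -1.]
time_s: 5.9
eef_pos: [537.2, 251.8, 43.1]
5.9 [537.2 251.8  43.1] f [ 0.  -0.3 -0.2] g 0.0 z [-0. -0. -1.]
```

View pics/r4.png

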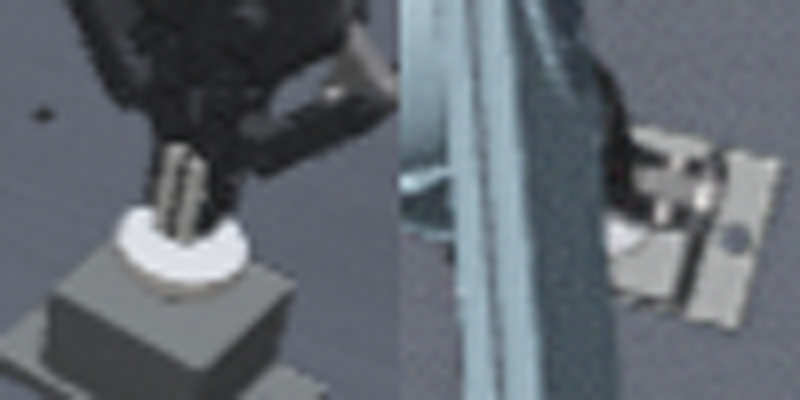

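The tips (180,240) are now over the disc centre (182,245) and just about in contact. I'll continue in 1 mm steps.

```bash
python3 -m pendant '{"delta_pos":[[0,0,1],[0,0,1]],"delta_rot":[[0,0,0],[0,0,0]],"grip":[0,0]}' | head -2
python3 st.py
python3 -m pendant '{"delta_pos":[[0,0,1],[0,0,1]],"delta_rot":[[0,0,0],[0,0,0]],"grip":[0,0]}' | head -2
python3 st.py
python3 -m pendant '{"delta_pos":[[0,0,1],[0,0,1]],"delta_rot":[[0,0,0],[0,0,0]],"grip":[0,0]}' | head -2
python3 st.py
```

```text
time_s: 6.2
eef_pos: [537.3, 251.8, 41.2]
6.2 [537.3 251.8  41.2] f [ 0.4 -0.7 -0.4] g 0.001 z [ 0.  0. -1.]
time_s: 6.4
eef_pos: [537.2, 251.8, 39.1]
6.4 [537.2 251.8  39.1] f [0.3 0.9 1.2] g 0.004 z [-0.  0. -1.]
time_s: 6.6
eef_pos: [537.2, 251.8, 37.1]
6.6 [537.2 251.8  37.1] f [0.7 1.  0.3] g 0.001 z [ 0. -0. -1.]
```

```bash
python3 -m pendant '{"delta_pos":[[0,0,1],[0,0,1]],"delta_rot":[[0,0,0],[0,0,0]],"grip":[0,0]}' | head -2
python3 st.py
python3 -m pendant '{"delta_pos":[[0,0,1],[0,0,1]],"delta_rot":[[0,0,0],[0,0,0]],"grip":[0,0]}' | head -2
python3 st.py
python3 - <<'E'
from station import arm
import cv2,numpy as np
s=arm.snapshot("scene")
cv2.imwrite("pics/r5.png",cv2.resize(s["img"][180:230,320:370],(400,400),interpolation=2))
E
```

```text
time_s: 6.8
eef_pos: [537.2, 251.8, 35.4]
6.8 [537.2 251.8  35.4] f [-0.9 -0.9  2.1] g -0.004 z [ 0.  0. -1.]
time_s: 7.0
eef_pos: [537.2, 251.8, 33.3]
7.0 [537.2 251.8  33.3] f [-0.8 -0.4  2.7] g -0.001 z [ 0.  0. -1.]
```

View pics/r5.png

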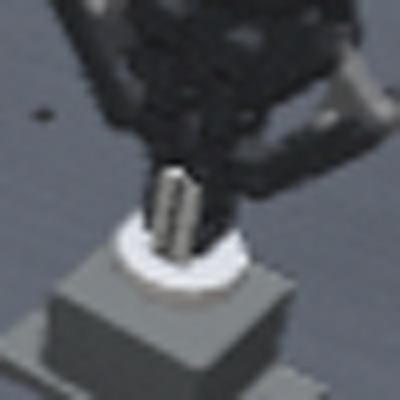

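Contact came at TCP z≈36 with 2–3 N, and the tips (172,260) are on the disc. I'll keep pressing down to the stop.

```bash
python3 -m pendant '{"delta_pos":[[0,0,1],[0,0,1],[0,0,1],[0,0,1]],"delta_rot":[[0,0,0],[0,0,0],[0,0,0],[0,0,0]],"grip":[0,0,0,0]}' | head -2
python3 st.py
python3 -m pendant '{"delta_pos":[[0,0,1],[0,0,1]],"delta_rot":[[0,0,0],[0,0,0]],"grip":[0,0]}' | head -2
python3 st.py
python3 -m pendant '{"delta_pos":[[0,0,1]],"delta_rot":[[0,0,0]],"grip":[0]}' | head -2
python3 st.py
```

```text
time_s: 7.45
eef_pos: [537.2, 251.8, 29.1]
7.45 [537.2 251.8  29.1] f [-0.1  0.1  2.4] g 0.005 z [ 0. -0. -1.]
time_s: 7.65
eef_pos: [537.2, 251.8, 27.1]
7.65 [537.2 251.8  27.1] f [-1.3 -0.6  2.2] g 0.002 z [-0.  0. -1.]
time_s: 7.75
eef_pos: [537.3, 251.8, 26.4]
7.75 [537.3 251.8  26.4] f [-3.9 -0.2 12. ] g -0.001 z [ 0.  0. -1.]
```

```bash
python3 -m pendant '{"delta_pos":[[0,0,0.4],[0,0,0]],"delta_rot":[[0,0,0],[0,0,0]],"grip":[0,0]}' | head -2
python3 st.py
```

```text
time_s: 7.95
eef_pos: [537.3, 251.8, 26.4]
7.95 [537.3 251.8  26.4] f [-2.8 -0.2  7.6] g 0.005 z [ 0.  0. -1.]
```

```bash
python3 -m pendant '{"delta_pos":[[0,0,0.6],[0,0,0]],"delta_rot":[[0,0,0],[0,0,0]],"grip":[0,0]}' | head -2
python3 st.py
python3 -m pendant '{"delta_pos":[[0,0,-4],[0,0,-10],[0,0,-25],[0,0,-25],[0,0,0]],"delta_rot":[[0,0,0],[0,0,0],[0,0,0],[0,0,0],[0,0,0]],"grip":[0,0,0,0,0]}' | head -2
python3 st.py 498 -204 90
```

```text
time_s: 8.15
eef_pos: [537.3, 251.8, 26.4]
8.15 [537.3 251.8  26.4] f [-3.9 -0.4 10.7] g -0.001 z [ 0.001  0.    -1.   ]
time_s: 8.65
eef_pos: [540.1, 252.6, 93.3]
8.65 [540.1 252.6  93.3] f [ 0.6 -0.9  0.1] g -0.002 z [ 0.007  0.002 -1.   ]
tool delta [ -60.7 -454.5    2.1]
```

```bash
python3 -m pendant '{"delta_pos":[[-4.7,-35,0],[-4.7,-35,0],[-4.7,-35,0],[-4.7,-35,0],[-4.7,-35,0],[-4.7,-35,0],[-4.7,-35,0],[-4.7,-35,0],[-4.7,-35,0],[-4.7,-35,0],[-4.7,-35,0],[-4.7,-35,0],[-4.6,-34.5,0],[0,0,0],[0,0,0]],"delta_rot":[[0,0,0],[0,0,0],[0,0,0],[0,0,0],[0,0,0],[0,0,0],[0,0,0],[0,0,0],[0,0,0],[0,0,0],[0,0,0],[0,0,0],[0,0,0],[0,0,0],[0,0,0]],"grip":[0,0,0,0,0,0,0,0,0,0,0,0,0,0,0]}' | head -2
python3 st.py 498 -204 44
python3 - <<'E'
from vis import *
from station import arm
s=arm.snapshot("scene"); 
for (c,r) in ((343,212),(216,159)):
    u,b,a=head(s,c,r,183); print(u.round(1),round(a),pts(s,u,60).round(1),pts(s,u,71).round(1))
E
```

```text
time_s: 10.15
eef_pos: [494.9, -205.2, 88.6]
10.15 [ 494.9 -205.2   88.6] f [ 0.6  0.  -0.4] g -0.003 z [-0.001  0.001 -1.   ]
tool delta [-2.8  1.9 44.6]
[341.8 212.5] 120 [537.7 251.6  60. ] [550.4 254.3  71. ]
[215.2 157. ] 46 [ 486.6 -213.4   60. ] [ 500.2 -202.9   71. ]
```

Round is down: its head moved to row 212.5, which fits z=60. Now the square one.

```bash
python3 -m pendant '{"delta_pos":[[-2.8,1.9,12],[0,0,12],[0,0,10],[0,0,8],[0,0,4],[0,0,1],[0,0,1],[0,0,1],[0,0,1],[0,0,1],[0,0,1]],"delta_rot":[[0,0,0],[0,0,0],[0,0,0],[0,0,0],[0,0,0],[0,0,0],[0,0,0],[0,0,0],[0,0,0],[0,0,0],[0,0,0]],"grip":[0,0,0,0,0,0,0,0,0,0,0]}' | head -2
python3 st.py
python3 - <<'E'
from station import arm
import cv2,numpy as np
s=arm.snapshot("scene");t=arm.snapshot("top")
cv2.imwrite("pics/s1.png",cv2.resize(np.hstack([s["img"][130:180,190:240],t["img"][200:250,295:345]]),(800,400),interpolation=2))
E
```

```text
time_s: 11.3
eef_pos: [498.6, -203.7, 37.3]
11.3 [ 498.6 -203.7   37.3] f [0.1 0.7 0.4] g -0.002 z [ 0. -0. -1.]
```

View pics/s1.png

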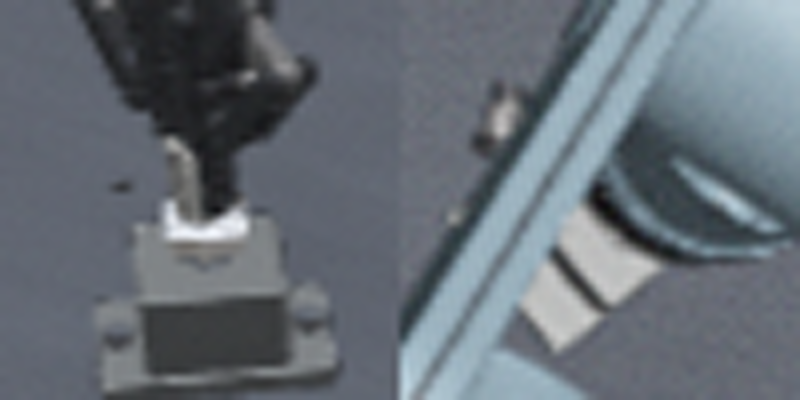

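The tips at (190–225,215) are on the square plate, spanning about (165–245, 205–240). I'll press it down.

```bash
python3 -m pendant '{"delta_pos":[[0,0,1],[0,0,1],[0,0,1]],"delta_rot":[[0,0,0],[0,0,0],[0,0,0]],"grip":[0,0,0]}' | head -2
python3 st.py
python3 -m pendant '{"delta_pos":[[0,0,1],[0,0,1],[0,0,1],[0,0,1],[0,0,1]],"delta_rot":[[0,0,0],[0,0,0],[0,0,0],[0,0,0],[0,0,0]],"grip":[0,0,0,0,0]}' | head -2
python3 st.py
python3 -m pendant '{"delta_pos":[[0,0,1],[0,0,1],[0,0,1]],"delta_rot":[[0,0,0],[0,0,0],[0,0,0]],"grip":[0,0,0]}' | head -2
python3 st.py
```

```text
time_s: 11.7
eef_pos: [498.7, -203.7, 34.4]
11.7 [ 498.7 -203.7   34.4] f [-0.6  0.5  3. ] g 0.001 z [ 0. -0. -1.]
time_s: 12.2
eef_pos: [498.6, -203.7, 29.2]
12.2 [ 498.6 -203.7   29.2] f [-0.2 -1.1  3.1] g -0.0 z [ 0. -0. -1.]
time_s: 12.5
eef_pos: [498.7, -203.7, 26.4]
12.5 [ 498.7 -203.7   26.4] f [-2.1  1.6 13.8] g -0.002 z [ 0. -0. -1.]
```

Same stop height as before. I'll confirm it, retract, and go to the bar.

```bash
python3 -m pendant '{"delta_pos":[[0,0,0.6],[0,0,0]],"delta_rot":[[0,0,0],[0,0,0]],"grip":[0,0]}' | head -2
python3 st.py
python3 -m pendant '{"delta_pos":[[0,0,-4],[0,0,-10],[0,0,-25],[0,0,-25],[0,0,0]],"delta_rot":[[0,0,0],[0,0,0],[0,0,0],[0,0,0],[0,0,0]],"grip":[0,0,0,0,0]}' | head -2
python3 st.py 625 -31.7 88
```

```text
time_s: 12.7
eef_pos: [498.7, -203.7, 26.4]
12.7 [ 498.7 -203.7   26.4] f [-1.5  1.4  8.2] g 0.003 z [ 0. -0. -1.]
time_s: 13.2
eef_pos: [500.8, -205.1, 93.3]
13.2 [ 500.8 -205.1   93.3] f [0.4 0.4 0.7] g 0.004 z [ 0.006 -0.004 -1.   ]
tool delta [-82.4 196.7   5.4]
```

```bash
python3 -m pendant '{"delta_pos":[[-11.7,28,0],[-11.7,28,0],[-11.7,28,0],[-11.7,28,0],[-11.7,28,0],[-11.7,28,0],[-11.7,28,0],[0,0,0],[0,0,0]],"delta_rot":[[0,0,0],[0,0,0],[0,0,0],[0,0,0],[0,0,0],[0,0,0],[0,0,0],[0,0,0],[0,0,0]],"grip":[0,0,0,0,0,0,0,0,0]}' | head -2
python3 st.py 624.3 -32 44
python3 - <<'E'
from vis import *
from station import arm
s=arm.snapshot("scene"); 
for (c,r) in ((343,212),(216,160)):
    u,b,a=head(s,c,r,183); print(u.round(1),round(a),pts(s,u,60).round(1))
E
```

```text
time_s: 14.1
eef_pos: [621.5, -30.3, 88.8]
14.1 [621.5 -30.3  88.8] f [-0.1 -1.  -0.4] g 0.0 z [-0.002 -0.    -1.   ]
tool delta [-3.2 -1.  44.8]
[341.8 212.5] 120 [537.7 251.6  60. ]
[215.4 159.3] 46 [ 497.9 -204.5   60. ]
```

Square is down too. Now the bar.

```bash
python3 -m pendant '{"delta_pos":[[-3.2,-1,12],[0,0,12],[0,0,10],[0,0,8],[0,0,4],[0,0,1],[0,0,1],[0,0,1],[0,0,1],[0,0,1],[0,0,1]],"delta_rot":[[0,0,0],[0,0,0],[0,0,0],[0,0,0],[0,0,0],[0,0,0],[0,0,0],[0,0,0],[0,0,0],[0,0,0],[0,0,0]],"grip":[0,0,0,0,0,0,0,0,0,0,0]}' | head -2
python3 st.py
python3 - <<'E'
from station import arm
import cv2,numpy as np
s=arm.snapshot("scene")
cv2.imwrite("pics/b1.png",cv2.resize(s["img"][170:220,215:265],(500,500),interpolation=2))
E
```

```text
time_s: 15.25
eef_pos: [625.1, -32.5, 37.8]
15.25 [625.1 -32.5  37.8] f [ 1.1  0.5 -0. ] g -0.001 z [ 0. -0. -1.]
```

View pics/b1.png

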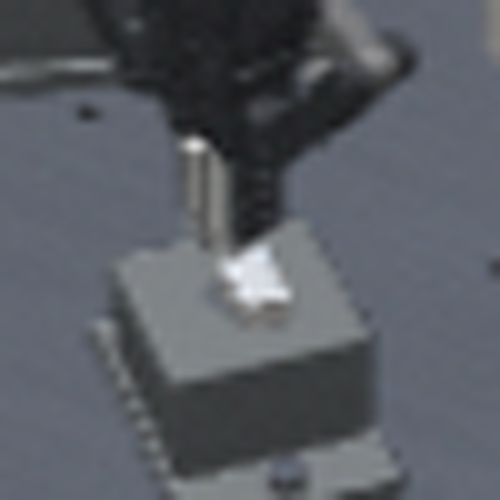

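The tips at about (235,248) are over the bar's centre (237,246). I'll press.

```bash
python3 -m pendant '{"delta_pos":[[0,0,1],[0,0,1],[0,0,1]],"delta_rot":[[0,0,0],[0,0,0],[0,0,0]],"grip":[0,0,0]}' | head -2
python3 st.py
python3 -m pendant '{"delta_pos":[[0,0,1],[0,0,1],[0,0,1],[0,0,1],[0,0,1]],"delta_rot":[[0,0,0],[0,0,0],[0,0,0],[0,0,0],[0,0,0]],"grip":[0,0,0,0,0]}' | head -2
python3 st.py
python3 -m pendant '{"delta_pos":[[0,0,1],[0,0,1],[0,0,1]],"delta_rot":[[0,0,0],[0,0,0],[0,0,0]],"grip":[0,0,0]}' | head -2
python3 st.py
python3 -m pendant '{"delta_pos":[[0,0,0.8],[0,0,0]],"delta_rot":[[0,0,0],[0,0,0]],"grip":[0,0]}' | head -2
python3 st.py
```

```text
time_s: 15.6
eef_pos: [625.1, -32.5, 34.9]
15.6 [625.1 -32.5  34.9] f [-0.3  0.3  2.5] g -0.004 z [ 0. -0. -1.]
time_s: 16.1
eef_pos: [625.0, -32.5, 29.6]
16.1 [625.  -32.5  29.6] f [-0.4  0.1  2.3] g -0.001 z [ 0. -0. -1.]
time_s: 16.4
eef_pos: [625.0, -32.5, 26.5]
16.4 [625.  -32.5  26.5] f [-0.4  1.3  2.6] g -0.002 z [ 0. -0. -1.]
time_s: 16.6
eef_pos: [625.1, -32.5, 26.4]
16.6 [625.1 -32.5  26.4] f [-1.8  0.2  7. ] g -0.004 z [ 0. -0. -1.]
```

```bash
python3 -m pendant '{"delta_pos":[[0,0,0.6],[0,0,0]],"delta_rot":[[0,0,0],[0,0,0]],"grip":[0,0]}' | head -2
python3 st.py
python3 -m pendant '{"delta_pos":[[0,0,-4],[0,0,-10],[0,0,-25],[0,0,-25],[0,0,-25],[0,0,-25],[0,0,0],[0,0,0]],"delta_rot":[[0,0,0],[0,0,0],[0,0,0],[0,0,0],[0,0,0],[0,0,0],[0,0,0],[0,0,0]],"grip":[0,0,0,0,0,0,0,0]}' | head -2
python3 st.py
python3 - <<'E'
from vis import *
from station import arm
s=arm.snapshot("scene"); 
for (c,r) in ((343,212),(216,160),(239,197)):
    u,b,a=head(s,c,r,183); print(u.round(1),round(a),pts(s,u,60).round(1))
cv2.imwrite("pics/end.png",s["img"])
E
```

```text
time_s: 16.8
eef_pos: [625.1, -32.5, 26.4]
16.8 [625.1 -32.5  26.4] f [-3.   0.   9.3] g -0.006 z [ 0.001 -0.    -1.   ]
time_s: 17.6
eef_pos: [625.2, -32.6, 139.8]
17.6 [625.2 -32.6 139.8] f [-0.1  0.8 -0.7] g 0.001 z [ 0.001 -0.    -1.   ]
[341.8 212.5] 120 [537.7 251.6  60. ]
[215.4 159.3] 46 [ 497.9 -204.5   60. ]
[238.4 196.7] 49 [625.7 -31.2  60. ]
```

View pics/end.png

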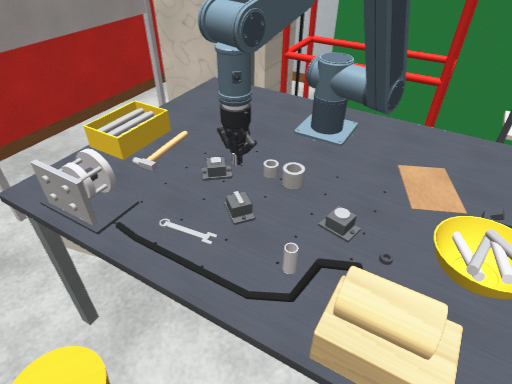

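All three heads, at (342,212), (215,159) and (238,197), sit at the 60 mm level. The loose items haven't moved and the gripper is clear.

```bash
python3 -c "
from station import arm
print(arm.sign_off())"
```

```text
the job is handed in; nothing more can be done
None
```

I pressed the round, square and bar plungers fully down in that order, each to its hard stop with at most about 14 N measured, then raised the gripper clear, saw no loose item moved, and handed the job in at about 17.7 s.

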